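# Draw the bib out from under the stacked suction bowl, then press the bowl's tab down

## Robot

A 6-joint arm with a two-finger parallel gripper is mounted at the origin on the work surface. World frame = base frame: x ahead of the robot, y to its left, z up, the work surface at z = 0. Lengths are in m, angles in rad, forces in N, time in s.
With the tool pointing down it reaches from about 0.3 to 0.85 m from the base axis. Payload 4.2 kg.
Tool frame: the origin (TCP) lies between the finger pads; the fingertips stand 25 mm ahead of it and the grasp point (between the pads) lies 6 mm ahead of it; z points along the fingers, x is the direction in which the jaws open and shut, and the axes are right-handed (so a half turn about z gives the same grasp; the last joint's range is limited). The gripper opens to 91 mm and grips with 3 to 60 N. Pads are 32 mm wide; open, the fingers measure 118 mm over their backs; the gripper's body (76 mm by 178 mm) begins 60 mm behind the grasp point.
Start: joints at [-1.235, 0.32, 1.565, -0, 1.257, -0.02], TCP at [0.2, -0.539, 0.239] pointing down, gripper open.
Joint ranges: [-3.11, 3.11], [-0.84, 2.01], [0.21, 2.61], [-1.34, 4.49], [0.05, 2.63], [-2.56, 2.56]. Speed limits (rad/s): [2.57, 2.57, 3.14, 3.14, 3.14, 3.14].

## Interface

Orientations are given as a rotation vector (axis times angle).
In Python, from bench import robot gives the robot as it stands. The module is installed in compiled form; this text tells all that it offers.
- The arm moves only by the tool apply_moves, never from a script. Its arguments are lists of equal length, an entry for each row: "hand": the opening, from 0 (shut) to 1 (fully open); "offset": the shift along the tool's x, y, z in mm, a list of three; "turn": the turn about the tool's z in degrees. A call has 1 to 20 rows; each row shifts and turns the commanded pose from where the row before left it, along the tool's axes as they then stand; what a row does not reach is not made up. A row lasts 1/12 s, in which the tool goes at most 41.7 mm and 7.16 degrees, less where a joint would pass 70% of its speed; a pose out of reach is approached as far as the arm can. A call with a gripper value outside its range is refused whole. The fingers move at their own pace and stop on an object; the grip force is fixed at half the most. Time passes only in rows, so rows that do not move let the fingers close. It gives the time, the measured TCP pose, the force and the opening at its end, in the units of the state.
- robot.observe(): the state, without advancing time (a new reading comes with each control period).
- robot.get_image(name): name is "scene" or "top"; returns a dict with "image" (384x512x3 uint8, blue, green, red), "vfov" (degrees; the focal length in pixels is half the picture's height over the tangent of half this angle, whatever the lens; pixels are square), "cx", "cy" (the principal point, pixels), "R" (3x3) and "t" (3): a world point X has camera coordinates R X + t. Camera axes: x right, y down, z forward; pixel columns grow to the right and rows downward; lengths in m; the calibration is good to about 2 mm. A picture is of the moment at which its call begins. There is no depth.
- robot.hand_in(): hands the job in, once; it reports no verdict.
The state is a dict: "time_s": time; "q": joint angles; "qvel": joint speeds; "effort": joint torques, N m; "position": TCP position; "tool_rot": TCP orientation; "force": force on the tool from outside, world axes, zero at the start; "torque": the same for the moment, N m; "opening": finger opening in m.
Only numpy, scipy, OpenCV 4.12 (cv2) and the standard library are available. Lean on these libraries where they do the work, as an engineer would, in place of code of your own. Each camera call takes 0.05 s, during which the arm holds its last target.

## Task

The suction bowl, with its lid and a beaker on top, has been stood on the bib, where it cannot grip. Slide the bib out from under the stack and clear of the spoon caddy, which will hold the stack back, so that the bowl comes to stand on the tray behind the caddy with the lid and the beaker still upright on it, and leave the bib lying flat on the tray. Then press the bowl's raised release tab down flat; do not lift or tip the stack, and leave the spoons and the jar alone.

Things in the scene. Friction and masses are not known exactly. Their poses are not given: they have to be found in the camera images.
- tray: Fixed grey laminate tray, 580 x 380 mm with a 12 mm high, 8 mm thick rim; its floor is 6 mm thick. Origin: centre of the underside. Its x axis runs along the 580 mm side, from the bowl towards the bib's pocket: the way the bib has to come out.
- caddy: Fixed bamboo spoon caddy across the tray: a trough 264 mm long (y) and 50 mm deep (x), 60 mm high (ends 75 mm), on a runner at each end. Between the runners (232 mm apart) it is 12 mm clear of the tray; the bib's sheet passes there. Origin: centre of the underside, on the tray's floor; x is the way the bib comes out. Front face at x = +25 mm; back face, which stops the bowl's foot, at x = -25 mm.
- bib: Yellow, hard, rigid bib, 290 mm long (x), 176 mm wide, about 160 g, lying on its back: a flat 4 mm sheet with two shoulders at the neck end (x = -150 mm) and a scoop pocket at the other end (x = +140 mm). The sheet lies under bowl and caddy, the pocket in front of the caddy. Origin: on the underside, under the caddy at the start; x is the way it comes out, y along the lip, z up.
- bib_lip (a point): Middle of the bib's pocket lip, on its face towards the caddy, 45 mm above the bib's underside: a straight round edge 8 mm thick, 168 mm long. The pocket's roof slopes from the lip down to the end wall (28 mm high), 52 mm further on; it is open only towards the caddy. The flat sheet between caddy and lip, about 63 mm, is free: fingers set down there can push the lip along x. Same axes as the bib.
- bib_left (a point): Tip of the bib's left shoulder at its neck end, 238 mm behind the lip along the bib's x and 69 mm to its +y. The two shoulder tips are the last parts of the bib to come out.
- bib_right (a point): Tip of the bib's right shoulder at its neck end, 238 mm behind the lip along the bib's x and 69 mm to its -y.
- bowl: Loose steel suction bowl, 260 g, 55 mm high, standing on the bib just behind the caddy: white suction foot 104 mm across and 20 mm high, steel wall above it 100 mm across at the rim. Origin: centre of the underside. Its white release tab sticks out to its -x, roughly away from the caddy (up to 30 degrees either side). The bib slides under it with plain friction.
- tab (a joint): Angle of the release tab on the bowl's foot: 0 is pressed down flat (level), it starts raised 0.4 to 0.6 rad, at most 0.8. It stays where it is left, and takes about 1 N at its end.
- tab_pivot (a point): Hinge of the tab at the edge of the foot: 54 mm from the bowl's axis along the bowl's -x, 12 mm above the bowl's underside. The tab swings up about the bowl's y axis.
- tab_end (a point): Outer end of the tab, 40 mm from its hinge; the tab is 32 mm wide and 4 mm thick (5 mm ridge near the end). Pressed flat, this point is 94 mm from the bowl's axis and 12 mm above the bowl's underside.
- lid: Loose bamboo lid lying in the bowl's mouth, 100 mm across, 8 mm thick above the rim, 70 g. Origin: centre of the disc's underside, 55 mm above the bowl's underside.
- beaker_mid (a point): Centre of the loose white weaning beaker that stands on the lid: 65 mm high, 58 mm across at the rim, 50 g. Its foot is 32 mm below this point.
- spoon_a: Bystander: orange weaning spoon, 140 mm long, 26 mm wide, 7 mm thick, lying in the caddy's trough. Origin: underside, near the middle; x towards the bowl of the spoon.
- spoon_b: Bystander: the same spoon, lying on the tray beside the bib, on the tray's +y side.
- spoon_c: Bystander: the same spoon, lying on the tray on its -y side.
- jar: Bystander: closed food jar, 52 mm across, 68 mm high, standing on the tray in its corner at -x, +y. Origin: centre of the underside.
Not all that is in view belongs to the job. There is more than one size of the bowl; the one meant has the size given above.

How it is judged:
By the outcome, as a careful person would: the job done as asked, in the order asked, and still so for the second after the job is handed in, with the robot touching nothing.
It also fails if it takes over 51 s, if anything falls off the work surface, if the arm or the gripper's body presses on something with over 40 N, if the wrist force passes 120 N, or if a joint passes its speed limit or range.

## Working session

There is one attempt and no reset: what is moved stays moved. The work goes in short steps, Python scripts to look and compute and a tool call to move; the robot and the scene stay as the last step left them, time stands still between calls to the robot, and variables do not carry over. Pictures are saved under pics/ and viewed, and the job is handed in when it is done.

Besides the shell and the picture viewer there is one more tool, called after "Request:" as name([rows], argument=value, ...), one row to a line, values as JSON. apply_moves: Moves the arm, as the interface text tells. Its arguments: {"type":"object","properties":{"hand":{"type":"array"},"offset":{"type":"array"},"turn":{"type":"array"}},"required":["hand","offset","turn"]}

```bash
mkdir -p pics; ls
cat > h.py <<'E'
from bench import robot
import numpy as np, cv2, json
def snap(n,tag):
    d=robot.get_image(n); cv2.imwrite(f'pics/{tag}.png',d['image']); 
    np.savez(f'{tag}.npz',**{k:np.array(v) for k,v in d.items()}); return d
def load(tag): return dict(np.load(f'{tag}.npz'))
def f(d): return 192/np.tan(np.radians(float(d['vfov']))/2)
def proj(d,X):
    c=np.atleast_2d(X)@np.array(d['R']).T+np.array(d['t']); return np.c_[d['cx']+f(d)*c[:,0]/c[:,2], d['cy']+f(d)*c[:,1]/c[:,2]]
def unproj(d,u,v,z):
    R=np.array(d['R']);C=-R.T@np.array(d['t']); r=R.T@np.array([(u-float(d['cx']))/f(d),(v-float(d['cy']))/f(d),1]); return C+r*(z-C[2])/r[2]
E
python3 - <<'E'
from h import *
for n in ['scene','top']:
    d=snap(n,n+'0'); print(n,d['image'].shape,d['vfov'],d['cx'],d['cy'],-np.array(d['R']).T@d['t'])
    cv2.imwrite(f'pics/{n}0b.png',cv2.resize(d['image'],(800,600),interpolation=cv2.INTER_CUBIC))
print(robot.observe())
E
```

```text
pics
scene (384, 512, 3) 51.747824151630226 251.98612011100704 192.4281148158642 [ 0.82394845 -0.59185258  0.73908119]
top (384, 512, 3) 56.8938842189978 257.37160456581194 183.879698863749 [ 0.44063152 -0.1134793   0.94441636]
{'time_s': 0.1, 'q': array([-1.23498282e+00,  3.20220340e-01,  1.56550462e+00, -5.10841178e-05,
        1.25741404e+00, -1.99915509e-02]), 'qvel': array([ 0.00069041, -0.00079921, -0.00280086,  0.00097939, -0.00270785,
       -0.00102885]), 'effort': array([ 8.06920798e-05, -4.13330233e+01, -2.32509917e+01,  7.28945131e-02,
        4.22614056e-02, -6.41933661e-05]), 'position': array([ 0.20015913, -0.53861529,  0.23822906]), 'tool_rot': array([-2.57879973e+00,  1.79274533e+00,  2.01053560e-03]), 'force': array([ 0.16722493, -0.4049345 ,  0.48939141]), 'torque': array([-0.00586631, -0.06049727, -0.01803283]), 'opening': 0.09155149684293491}
```

View pics/scene0b.png

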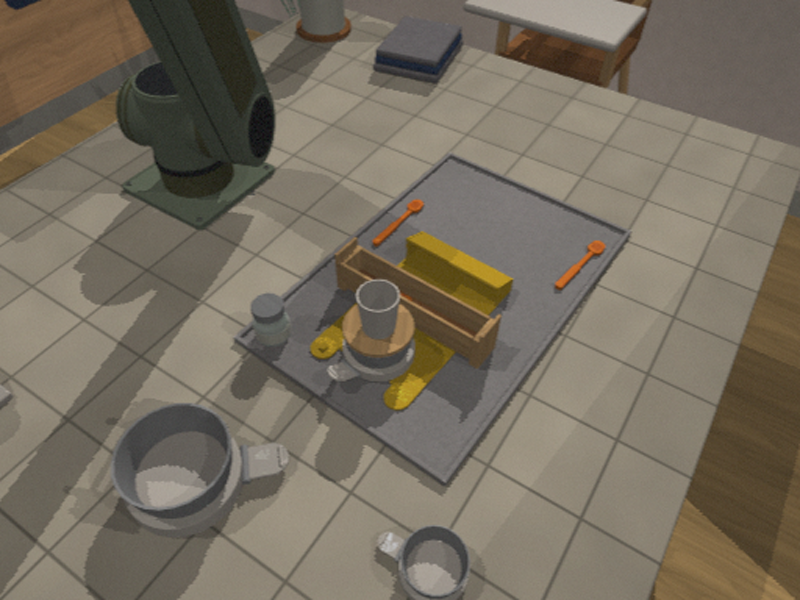

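View pics/top0b.png

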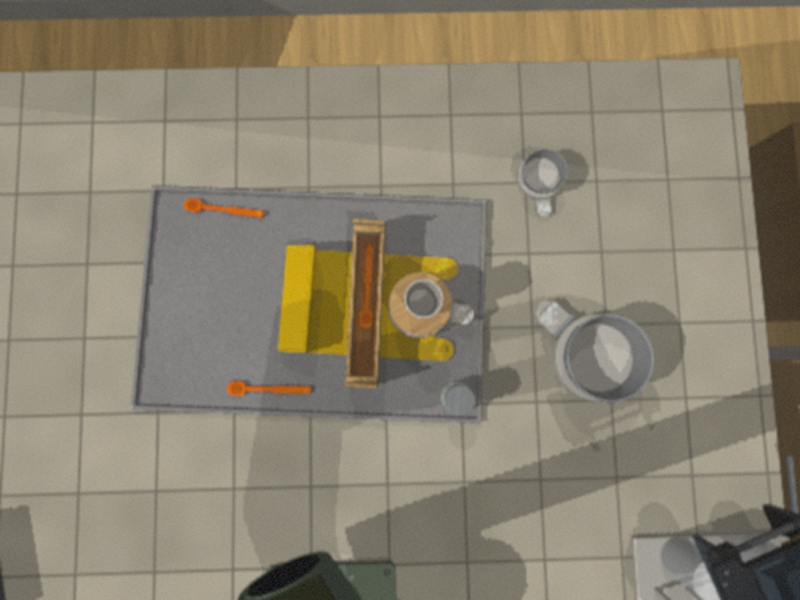

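```bash
python3 - <<'E'
from h import *
s=1/1.5625
t=load('top0'); sc=load('scene0')
P=lambda d,u,v,z: (unproj(d,u*s,v*s,z)[:2]*1000).round(1)
print('tray top',[P(t,*p,.012) for p in [(152,187),(487,200),(482,420),(134,408)]])
print('tray sc',[P(sc,*p,.012) for p in [(452,156),(629,234),(445,481),(237,338)]])
print('lip/pocket top corners', [P(t,*p,.051) for p in [(315,246),(312,351)]],'end',[P(t,*p,.034) for p in [(287,244),(280,351)]])
print('caddy corners top z.081',[P(t,*p,.081) for p in [(354,220),(384,220),(377,386),(346,386)]])
print('shoulders',[P(t,*p,.010) for p in [(457,267),(453,349)]])
print('lid centre', P(t,421,305,.073),'beaker top',P(t,424,298,.138), 'sc',P(sc,378,297,.138))
print('tab end', P(t,470,315,.04))
E
python3 - <<'E'
import cv2
for n,(x0,y0,x1,y1) in {'top0':(165,110,325,275),'scene0':(180,140,345,275)}.items():
    a=cv2.imread(f'pics/{n}.png')[y0:y1,x0:x1]; k=4.8 if n=='scene0' else 3.6
    cv2.imwrite(f'pics/{n}z.png',cv2.resize(a,None,fx=k,fy=k,interpolation=cv2.INTER_CUBIC));
E
```

```text
tray top [array([731.4, 299.7]), array([ 695.5, -277.1]), array([ 323.4, -252.8]), array([358. , 319.5])]
tray sc [array([372.9, 311.9]), array([737. , 286.6]), array([ 697.6, -276. ]), array([ 329.2, -251.5])]
lip/pocket top corners [array([614.1,  14.8]), array([443.6,  20.8])] end [array([621.9,  63.7]), array([445. ,  75.4])]
caddy corners top z.081 [array([648.8, -51.7]), array([647.7, -99.4]), array([387.5, -83. ]), array([388.8, -35.4])]
shoulders [array([ 580. , -221.1]), array([ 441.1, -209.3])]
lid centre [ 511.4 -154.7] beaker top [ 516.3 -156.3] sc [ 521.2 -160.7]
tab end [ 495.7 -236. ]
```

View pics/top0z.png

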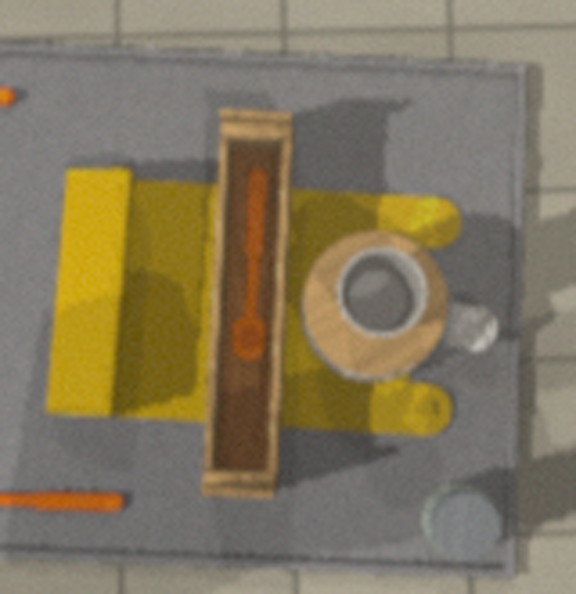

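View pics/scene0z.png

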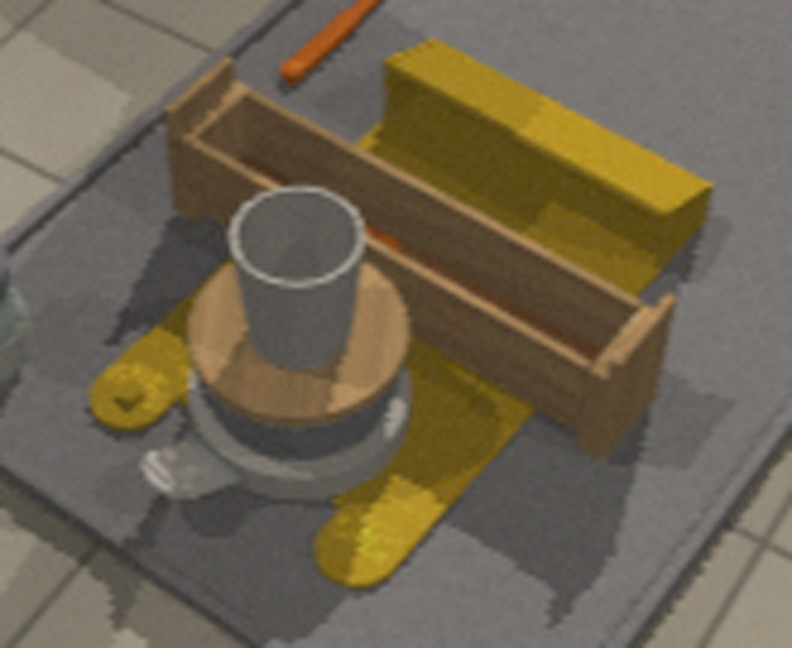

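```bash
cat > ov.py <<'E'
from h import *
def overlay(tag,bib,cad,bowl,taba,out,crop,k,tabang=0.5):
    d=load(tag); img=d['image']; x0,y0,x1,y1=crop
    im=cv2.resize(img[y0:y1,x0:x1],None,fx=k,fy=k,interpolation=cv2.INTER_CUBIC)
    def T(p,X): 
        c,s=np.cos(p[2]),np.sin(p[2]); X=np.array(X,float)/1000; return np.c_[p[0]+c*X[:,0]-s*X[:,1],p[1]+s*X[:,0]+c*X[:,1],p[3]+X[:,2]]
    def line(W,col):
        q=((proj(d,W)-[x0,y0]+.5)*k).astype(np.int32); cv2.polylines(im,[q.reshape(-1,1,2)],False,col,1)
    b=bib
    line(T(b,[(88,-84,45),(88,84,45)]),(255,0,255)); line(T(b,[(140,-84,28),(140,84,28),(140,84,0),(140,-84,0),(140,-84,28)]),(255,0,255))
    line(T(b,[(-150,69,4),(-145,69,4)]),(0,0,255));line(T(b,[(-150,-69,4),(-145,-69,4)]),(0,0,255))
    for z in (12,60): line(T(cad,[(25,-132,z),(25,132,z),(-25,132,z),(-25,-132,z),(25,-132,z)]),(255,255,0))
    a=np.linspace(0,2*np.pi,60); C=lambda r,z: np.c_[r*np.cos(a),r*np.sin(a),0*a+z]
    w=bowl
    for r,z in ((52,0),(52,20),(50,63),(29,128)): line(T(w,C(r,z)),(0,255,0))
    e=54+40*np.cos(tabang); h=12+40*np.sin(tabang)
    line(T(w,[(-54,-16,12),(-e,-16,h),(-e,16,h),(-54,16,12)]),(0,0,255))
    cv2.imwrite(f'pics/{out}.png',im)
E
python3 - <<'E'
from ov import *
sc=load('scene0');t=load('top0')
S=lambda u,v,z:(unproj(sc,180+u/4.8-.4,140+v/4.8-.4,z)[:2]*1000).round(1)
Tt=lambda u,v,z:(unproj(t,165+u/3.6-.4,110+v/3.6-.4,z)[:2]*1000).round(1)
print('lip sc',S(388,62,.054),S(668,213,.054),'end',S(433,38,.034),S(712,187,.034))
print('lip top',Tt(130,170,.054),Tt(112,415,.054),'end',Tt(66,170,.034),Tt(48,412,.034))
y=np.radians(86.4); c,s=np.cos(y),np.sin(y)
R=np.array([[c,-s],[s,c]])
lip=np.array([.526,.018]); bo=lip-R@[.088,0]
bib=[*bo,y,.006]; cad=[.518,-.067,y,.006]; bowl=[.512,-.152,y+.1,.010]
overlay('top0',bib,cad,bowl,0,'ovt0',(165,110,325,275),3.6)
overlay('scene0',bib,cad,bowl,0,'ovs0',(180,140,345,275),4.8)
E
```

```text
lip sc [447.3  28.8] [617.9  14. ] end [446.6  76.4] [622.5  60. ]
lip top [615.2  16.6] [443.3  30.3] end [620.2  65.7] [446.6  78.6]
```

View pics/ovt0.png

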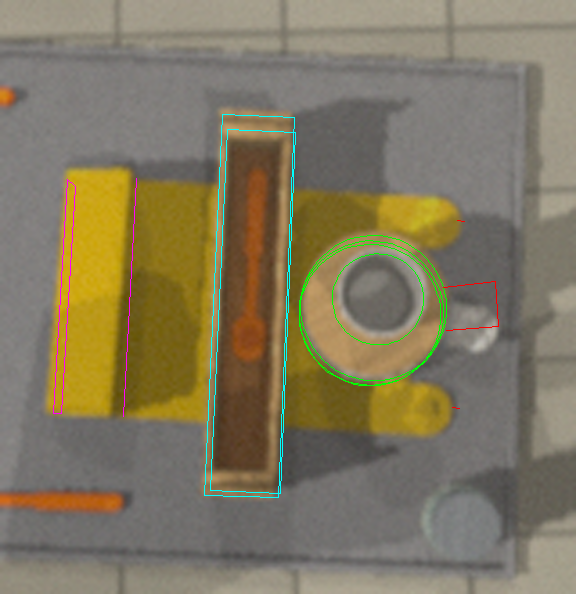

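View pics/ovs0.png

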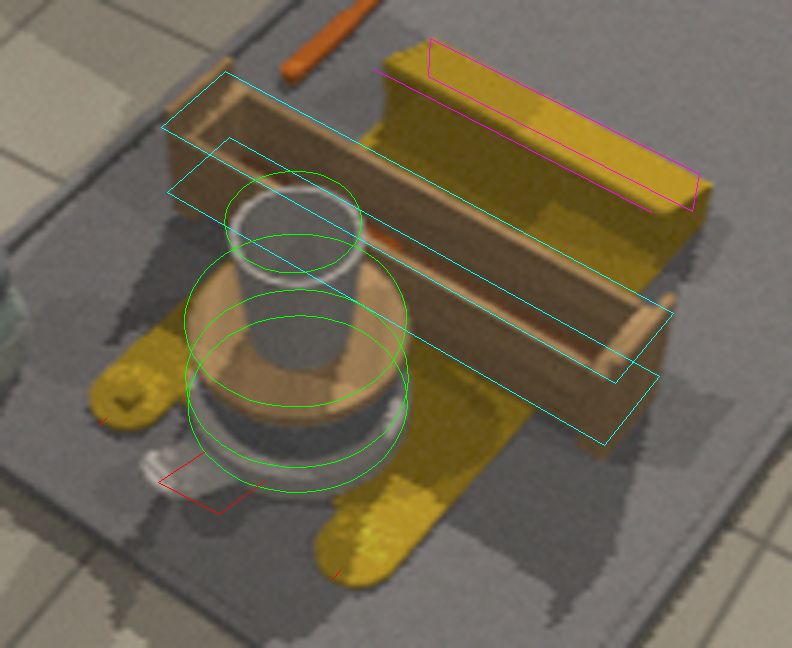

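Request:
apply_moves([
  [0,0,0],
  [0,0,0],
  [0,0,0],
  [0,0,0],
  [0,0,0],
  [0,0,0],
  [0,0,0],
  [0,0,0],
  [0,0,0],
  [0,0,0],
  [0,0,0],
], hand=[1,1,1,1,1,1,1,1,1,1,1], turn=[-6,-6,-6,-6,-6,-6,-6,-6,-6,-6,-5])

```text
time_s: 1.02
position: [0.2002, -0.5387, 0.2384]
tool_rot: [-3.138, 0.119, 0.001]
force: [-0.6, -0.3, 0.4]
opening: 0.0911
```

Request:
apply_moves([
  [14,-27,0],
  [14,-27,0],
  [14,-27,0],
  [14,-27,0],
  [14,-27,0],
  [14,-27,0],
  [14,-27,0],
  [14,-27,0],
  [14,-27,0],
  [14,-27,0],
  [14,-27,0],
  [14,-27,0],
  [14,-27,0],
  [14,-27,0],
  [14,-27,0],
  [14,-27,0],
  [14,-27,0],
  [14,-27,0],
  [14,-27,0],
  [14,-27,0],
], hand=[1,1,1,1,1,1,1,1,1,1,1,1,1,1,1,1,1,1,1,1], turn=[0,0,0,0,0,0,0,0,0,0,0,0,0,0,0,0,0,0,0,0])

```text
time_s: 2.68
position: [0.5232, -0.0218, 0.2386]
tool_rot: [3.139, -0.126, -0.001]
force: [-0.3, -1.2, -0.2]
opening: 0.0909
```

Request:
apply_moves([
  [0,0,0],
  [0,0,0],
], hand=[1,1], turn=[0,0])

```text
time_s: 2.85
position: [0.523, -0.0222, 0.2383]
tool_rot: [3.139, -0.122, -0.002]
force: [0.1, -0.4, -0.1]
opening: 0.0913
```

Request:
apply_moves([
  [2,-6,10],
  [2,-6,15],
  [0,0,20],
  [0,0,20],
  [0,0,20],
  [0,0,20],
  [0,0,20],
  [0,0,0],
  [0,0,0],
], hand=[1,1,1,1,1,1,1,1,1], turn=[0,0,0,0,0,0,0,0,0])

```text
time_s: 3.6
position: [0.5265, -0.0123, 0.113]
tool_rot: [3.139, -0.129, -0.005]
force: [1.0, 0.1, 0.0]
opening: 0.0908
```

Run:
```python
from h import *
d=snap('scene','s1'); cv2.imwrite('pics/s1z.png',cv2.resize(d['image'][60:275,150:400],None,fx=2.8,fy=2.8,interpolation=cv2.INTER_CUBIC))
```

```text
(no output)
```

View pics/s1z.png

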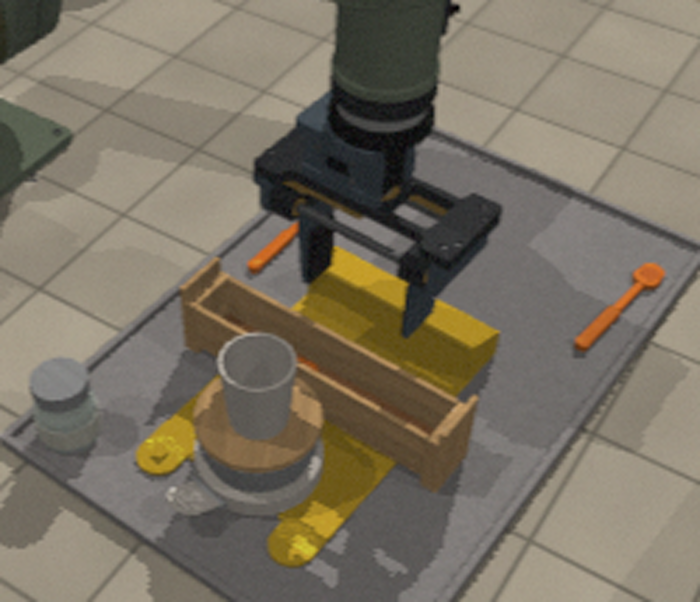

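The open fingers straddle the middle of the lip, over the free strip between the caddy and the lip. I'll lower them next.

Request:
apply_moves([
  [2,-2,10],
  [0,0,10],
  [0,0,10],
  [0,0,10],
  [0,0,10],
  [0,0,8],
  [0,0,6],
  [0,0,4],
  [0,0,0],
  [0,0,0],
], hand=[1,1,1,1,1,1,1,1,1,1], turn=[0,0,0,0,0,0,0,0,0,0])

```text
time_s: 4.48
position: [0.53, -0.0098, 0.0458]
tool_rot: [3.139, -0.126, -0.0]
force: [0.3, -0.5, 0.3]
opening: 0.0911
```

Request:
apply_moves([
  [0,-2,0],
  [0,-2,0],
  [0,-2,0],
  [0,-2,0],
  [0,-2,0],
  [0,0,0],
], hand=[1,1,1,1,1,1], turn=[0,0,0,0,0,0])

```text
time_s: 4.98
position: [0.5308, 0.0006, 0.0461]
tool_rot: [-3.139, 0.126, -0.001]
force: [-0.2, 0.5, -0.9]
opening: 0.0911
```

Run:
```python
from h import *
print(robot.observe()['force'])
d=snap('top','t2'); cv2.imwrite('pics/t2z.png',cv2.resize(d['image'][90:290,80:330],None,fx=2.8,fy=2.8,interpolation=cv2.INTER_CUBIC))
```

```text
[-0.19123808  0.5254337  -0.86453764]
```

View pics/t2z.png

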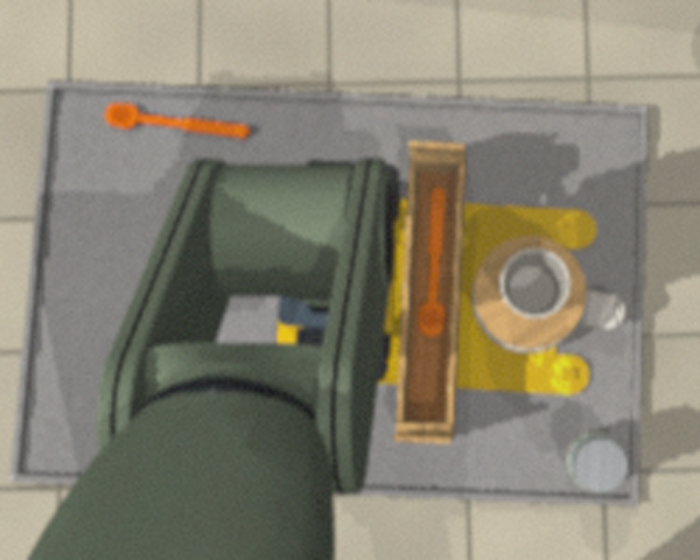

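Request:
apply_moves([
  [0,-1.5,0],
  [0,-1.5,0],
  [0,-1.5,0],
  [0,-1.5,0],
  [0,-1.5,0],
  [0,-1.5,0],
  [0,-1.5,0],
  [0,-1.5,0],
  [0,-1.5,0],
  [0,-1.5,0],
  [0,-1.5,0],
  [0,-1.5,0],
], hand=[1,1,1,1,1,1,1,1,1,1,1,1], turn=[0,0,0,0,0,0,0,0,0,0,0,0])

```text
time_s: 6.03
position: [0.5322, 0.0178, 0.0459]
tool_rot: [3.138, -0.126, -0.0]
force: [-0.3, -4.8, -0.4]
opening: 0.0914
```

```bash
cat > look.py <<'E'
from h import *
import sys
o=robot.observe(); print(o['time_s'],o['force'].round(1),o['torque'].round(2),o['position'].round(4))
n=sys.argv[1]; a=snap('top','t'+n)['image'][90:290,80:330]; b=snap('scene','s'+n)['image'][75:275,150:400]
cv2.imwrite(f'pics/c{n}.png',cv2.resize(np.hstack([a,b]),None,fx=1.6,fy=1.6,interpolation=cv2.INTER_CUBIC))
E
python3 look.py 3
```

```text
6.0333 [-0.3 -4.8 -0.4] [-0.85 -0.02  0.04] [0.5322 0.0178 0.0459]
```

View pics/c3.png

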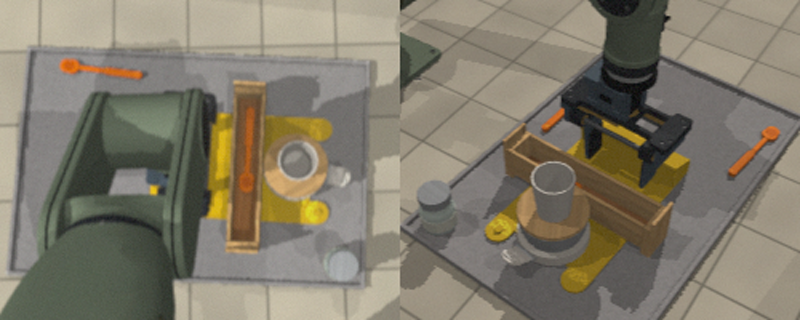

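The bib moves, with about 5 N at the fingers, and the stack stays upright. I'll keep pushing.

Request:
apply_moves([
  [0,-2,0],
  [0,-2,0],
  [0,-2,0],
  [0,-2,0],
  [0,-2,0],
  [0,-2,0],
  [0,-2,0],
  [0,-2,0],
  [0,-2,0],
  [0,-2,0],
  [0,-2,0],
  [0,-2,0],
  [0,-2,0],
  [0,-2,0],
  [0,-2,0],
  [0,-2,0],
  [0,-2,0],
  [0,-2,0],
  [0,-2,0],
  [0,-2,0],
], hand=[1,1,1,1,1,1,1,1,1,1,1,1,1,1,1,1,1,1,1,1], turn=[0,0,0,0,0,0,0,0,0,0,0,0,0,0,0,0,0,0,0,0])

```text
time_s: 7.8
position: [0.5352, 0.0572, 0.0459]
tool_rot: [3.138, -0.125, -0.001]
force: [-0.5, -7.7, 1.5]
opening: 0.0915
```

```bash
python3 look.py 4
```

```text
7.8 [-0.5 -7.7  1.5] [-1.17 -0.04  0.05] [0.5352 0.0572 0.0459]
```

View pics/c4.png

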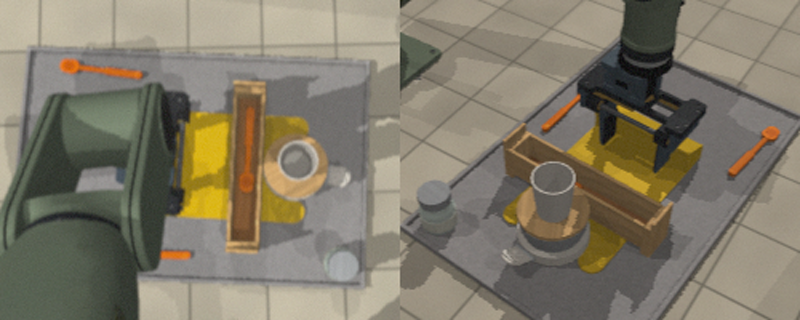

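Request:
apply_moves([
  [0,-2,0],
  [0,-2,0],
  [0,-2,0],
  [0,-2,0],
  [0,-2,0],
  [0,-2,0],
  [0,-2,0],
  [0,-2,0],
  [0,-2,0],
  [0,-2,0],
  [0,-2,0],
  [0,-2,0],
  [0,-2,0],
  [0,-2,0],
  [0,-2,0],
  [0,-2,0],
  [0,-2,0],
  [0,-2,0],
  [0,-2,0],
  [0,-2,0],
], hand=[1,1,1,1,1,1,1,1,1,1,1,1,1,1,1,1,1,1,1,1], turn=[0,0,0,0,0,0,0,0,0,0,0,0,0,0,0,0,0,0,0,0])

```text
time_s: 9.57
position: [0.5386, 0.098, 0.0459]
tool_rot: [3.139, -0.127, -0.0]
force: [0.5, -1.4, -0.4]
opening: 0.0915
```

```bash
python3 look.py 5
```

```text
9.5667 [ 0.5 -1.4 -0.4] [-0.13 -0.1   0.04] [0.5386 0.098  0.0459]
```

View pics/c5.png

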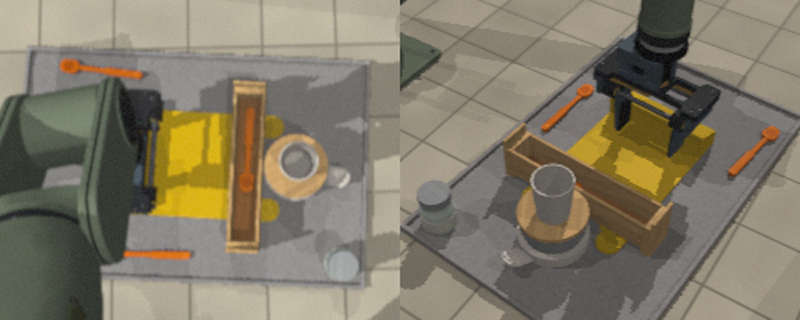

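The force fell to 1.4 N, so the bowl is off the bib and upright behind the caddy. I'll push the bib the rest of the way clear.

Request:
apply_moves([
  [0,-3,0],
  [0,-3,0],
  [0,-3,0],
  [0,-3,0],
  [0,-3,0],
  [0,-3,0],
  [0,-3,0],
  [0,-3,0],
  [0,-3,0],
  [0,-3,0],
  [0,-3,0],
  [0,-3,0],
  [0,-3,0],
  [0,-3,0],
  [0,-3,0],
  [0,-3,0],
  [0,-3,0],
  [0,-3,0],
  [0,-3,0],
  [0,-3,0],
], hand=[1,1,1,1,1,1,1,1,1,1,1,1,1,1,1,1,1,1,1,1], turn=[0,0,0,0,0,0,0,0,0,0,0,0,0,0,0,0,0,0,0,0])

```text
time_s: 11.33
position: [0.5435, 0.158, 0.0459]
tool_rot: [3.139, -0.126, 0.0]
force: [0.2, 0.1, 0.9]
opening: 0.0914
```

Request:
apply_moves([
  [0,-3,0],
  [0,-3,0],
  [0,-3,0],
  [0,-3,0],
  [0,-3,0],
  [0,-3,0],
  [0,-3,0],
  [0,-3,0],
  [0,-3,0],
  [0,-3,0],
  [0,-3,0],
  [0,-2,0],
  [0,-2,0],
  [0,-2,0],
  [0,-1,0],
  [0,-1,0],
  [0,0,0],
  [0,0,0],
], hand=[1,1,1,1,1,1,1,1,1,1,1,1,1,1,1,1,1,1], turn=[0,0,0,0,0,0,0,0,0,0,0,0,0,0,0,0,0,0])

```text
time_s: 12.83
position: [0.5468, 0.1987, 0.0459]
tool_rot: [-3.139, 0.127, -0.0]
force: [-0.2, -0.2, -0.4]
opening: 0.0914
```

```bash
python3 look.py 6
```

```text
12.8333 [-0.2 -0.2 -0.4] [-0.04 -0.07  0.  ] [0.5468 0.1987 0.0459]
```

View pics/c6.png

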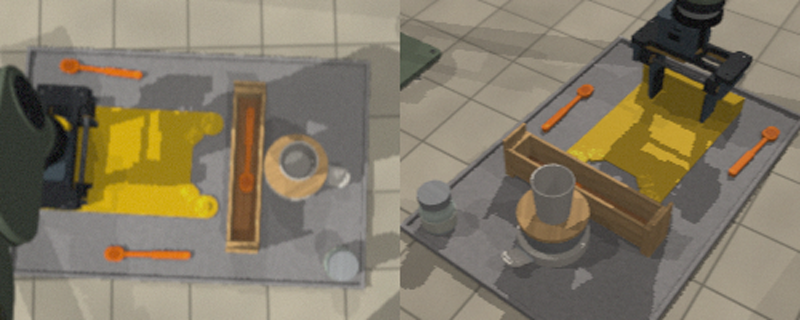

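Run:
```python
from h import *
d=load('t6'); a=d['image'][130:230,170:300]
cv2.imwrite('pics/t6z.png',cv2.resize(a,None,fx=6,fy=6,interpolation=cv2.INTER_CUBIC))
d=load('s6'); a=d['image'][160:250,190:300]
cv2.imwrite('pics/s6z.png',cv2.resize(a,None,fx=6,fy=6,interpolation=cv2.INTER_CUBIC))
```

```text
(no output)
```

View pics/t6z.png

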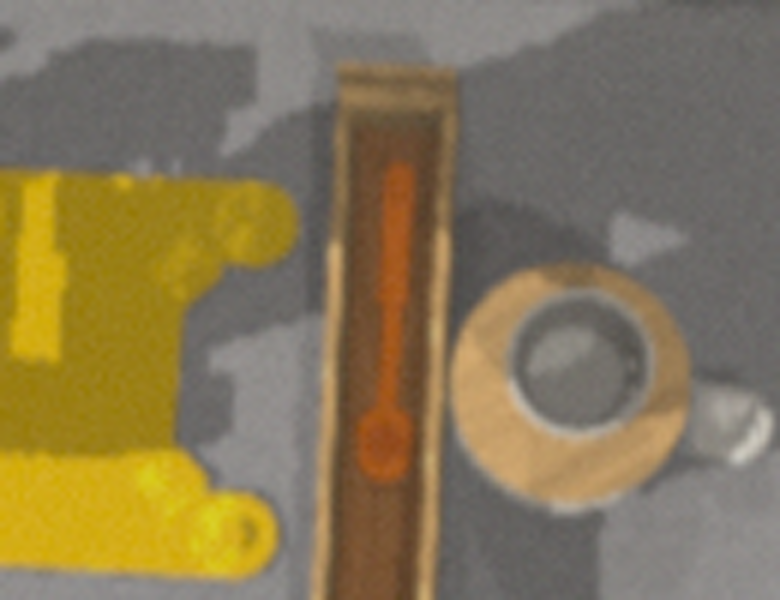

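View pics/s6z.png

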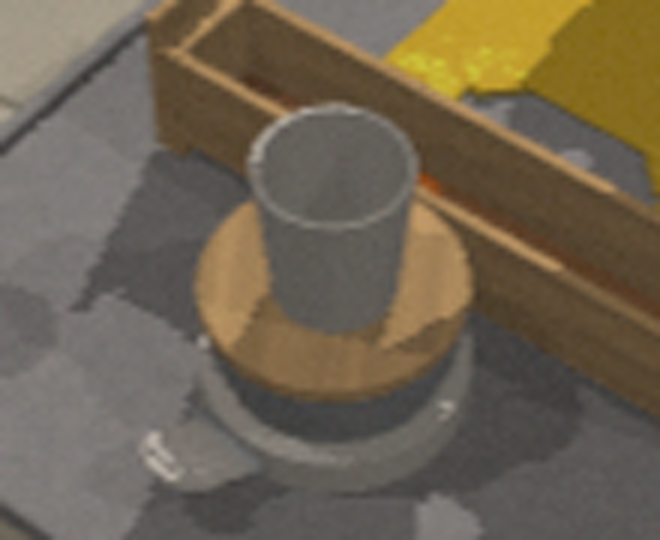

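Run:
```python
from h import *
d=load('t6')
yc=np.radians(86.4); ax=np.array([np.cos(yc),np.sin(yc)])
for u,v in [(219.2,166.6),(215.8,218.8)]:
    w=unproj(d,u,v,.009)[:2]; print((w*1000).round(1), 'ahead of caddy centre', 1000*ax@(w-[.518,-.067]))
```

```text
[596.4 -25.9] ahead of caddy centre 45.94913443194487
[457.9 -15.2] ahead of caddy centre 47.96444582794523
```

Request:
apply_moves([
  [0,-2,0],
  [0,-2,0],
  [0,-2,0],
  [0,-1,0],
  [0,-1,0],
  [0,0,0],
  [0,0,0],
  [0,0,0],
], hand=[1,1,1,1,1,1,1,1], turn=[0,0,0,0,0,0,0,0])

```text
time_s: 13.6
position: [0.5475, 0.2066, 0.0459]
tool_rot: [-3.139, 0.127, -0.0]
force: [0.8, -0.2, -0.2]
opening: 0.0915
```

Request:
apply_moves([
  [0,2,0],
  [0,4,0],
  [0,6,0],
  [0,6,0],
  [0,0,-10],
  [0,0,-30],
  [0,0,-35],
  [0,0,-35],
  [0,0,-35],
  [0,0,-35],
  [0,0,-13],
  [0,0,0],
], hand=[1,1,1,1,1,1,0,0,0,0,0,0], turn=[0,0,0,0,0,0,0,0,0,0,0,0])

```text
time_s: 14.6
position: [0.5478, 0.189, 0.2443]
tool_rot: [-3.136, 0.127, -0.015]
force: [0.4, 0.9, -0.3]
opening: 0.054
```

```bash
python3 look.py 7
python3 - <<'E'
from ov import *
d=load('t7')
w=unproj(d,264.8,193.7,.069); print('lid',w*1000)
e=[unproj(d,170+768/6-.4,130+430/6-.4,z)*1000 for z in (.03,.035,.04)]; print(e)
y=np.radians(86.4)
for yaw in (0,15):
  overlay('t7',[.53,.135,y-.015,.006],[.518,-.067,y,.006],[w[0],w[1],y+np.radians(yaw),.006],0,f'ovt7_{yaw}',(200,130,310,230),6)
  overlay('s7',[.53,.135,y-.015,.006],[.518,-.067,y,.006],[w[0],w[1],y+np.radians(yaw),.006],0,f'ovs7_{yaw}',(190,150,300,250),6)
E
```

```text
14.6 [ 0.4  0.9 -0.3] [-0.02 -0.09 -0.01] [0.5478 0.189  0.2443]
lid [ 515.70656274 -143.5036259    69.        ]
[array([ 497.35515825, -229.11485237,   30.        ]), array([ 497.04499517, -228.48256079,   35.        ]), array([ 496.7348321 , -227.85026922,   40.        ])]
```

View pics/c7.png

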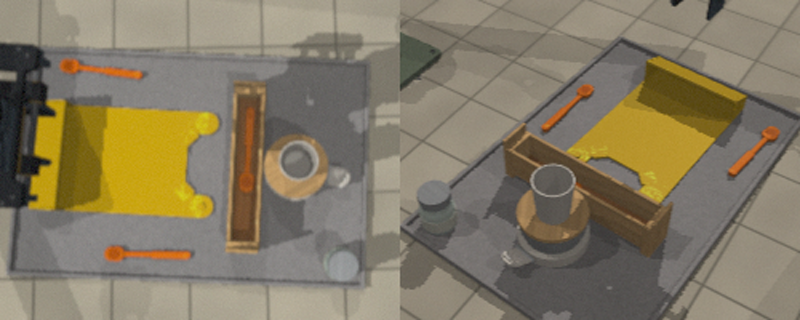

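View pics/ovt7_15.png

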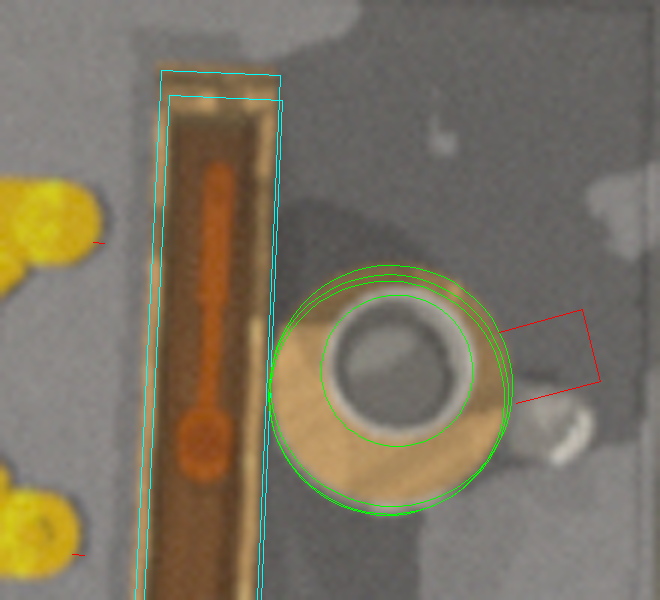

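View pics/ovs7_15.png

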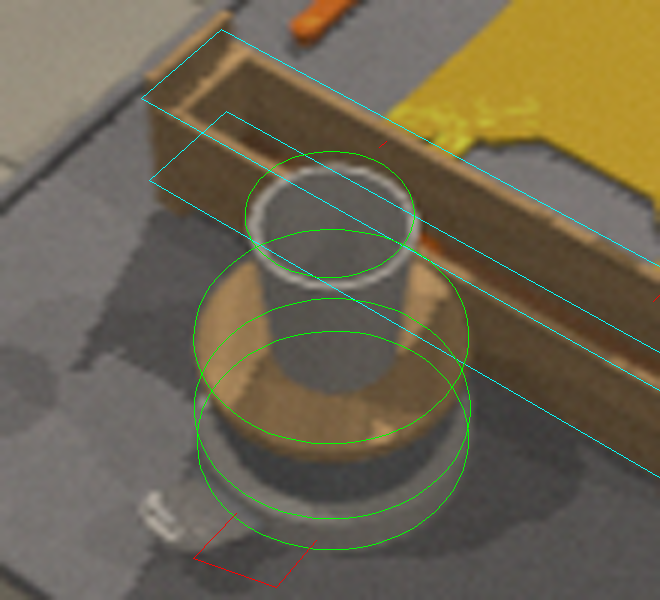

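Run:
```python
from ov import *
y=np.radians(86.4)
for k,crop,z in (('t',(200,130,310,230),6),('s',(190,150,300,250),6)):
  overlay(k+'7',[.53,.135,y-.015,.006],[.517,-.067,y,.006],[.5145,-.1455,np.radians(77),.006],0,f'ov{k}7_a',crop,6 if 0 else 4,tabang=.5)
a=cv2.imread('pics/ovt7_a.png');b=cv2.imread('pics/ovs7_a.png'); cv2.imwrite('pics/ov7a.png',np.hstack([a,b])[:, :880][:, :])
im=np.hstack([a,b]); cv2.imwrite('pics/ov7a.png',cv2.resize(im,(800,int(im.shape[0]*800/im.shape[1]))))
```

```text
(no output)
```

View pics/ov7a.png

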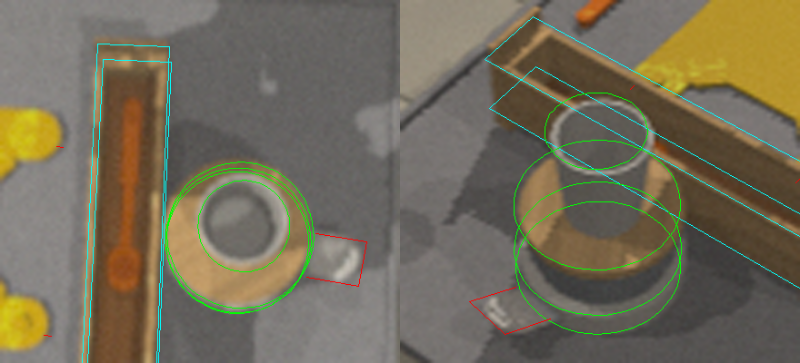

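Request:
apply_moves([
  [-1.2,26.5,0],
  [-1.2,26.5,0],
  [-1.2,26.5,0],
  [-1.2,26.5,0],
  [-1.2,26.5,0],
  [-1.2,26.5,0],
  [-1.2,26.5,0],
  [-1.2,26.5,0],
  [-1.2,26.5,0],
  [-1.2,26.5,0],
  [-1.2,26.5,0],
  [-1.2,26.5,0],
  [-1.2,26.5,0],
  [-1.2,26.5,0],
  [-1.2,26.5,0],
  [-1.2,26.5,0],
  [0,0,0],
  [0,0,0],
  [0,0,0],
  [0,0,0],
], hand=[0,0,0,0,0,0,0,0,0,0,0,0,0,0,0,0,0,0,0,0], turn=[0,0,0,0,0,0,0,0,0,0,0,0,0,0,0,0,4,4.5,0,0])

```text
time_s: 16.37
position: [0.4918, -0.2323, 0.2373]
tool_rot: [-3.12, 0.356, 0.005]
force: [-0.0, -0.4, 0.2]
opening: 0.0003
```

```bash
python3 look.py 8
```

```text
16.3667 [-0.  -0.4  0.2] [-0.01 -0.06  0.05] [ 0.4918 -0.2323  0.2373]
```

View pics/c8.png

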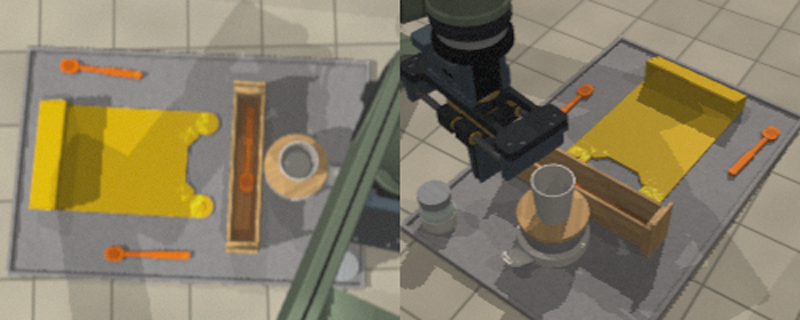

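Request:
apply_moves([
  [1,0,15],
  [1,0,25],
  [0,0,25],
  [0,0,25],
  [0,0,20],
  [0,0,20],
  [0,0,15],
  [0,0,10],
  [0,0,0],
  [0,0,0],
], hand=[0,0,0,0,0,0,0,0,0,0], turn=[0,0,0,0,0,0,0,0,0,0])

```text
time_s: 17.3
position: [0.4947, -0.2328, 0.0839]
tool_rot: [-3.121, 0.357, 0.001]
force: [0.8, 0.1, 0.4]
opening: 0.0003
```

```bash
cat > lk.py <<'E'
from h import *
import sys
o=robot.observe(); print(o['time_s'],o['force'].round(2),o['torque'].round(3),o['position'].round(4))
n=sys.argv[1]; b=snap('scene','s'+n)['image'][110:260,170:310]
cv2.imwrite(f'pics/c{n}.png',cv2.resize(b,None,fx=4,fy=4,interpolation=cv2.INTER_CUBIC))
E
python3 lk.py 9
```

```text
17.3 [0.79 0.08 0.43] [-0.03  -0.117 -0.082] [ 0.4947 -0.2328  0.0839]
```

View pics/c9.png

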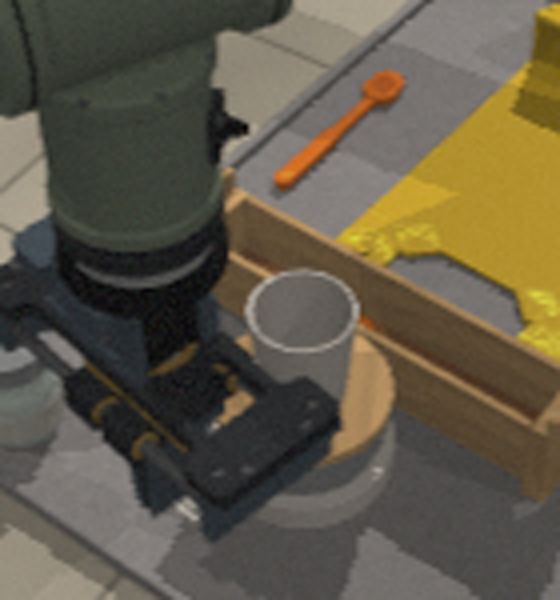

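Request:
apply_moves([
  [0,-1,3],
  [0,0,3],
  [0,0,3],
  [0,0,3],
  [0,0,3],
  [0,0,3],
  [0,0,2],
  [0,0,2],
  [0,0,0],
  [0,0,0],
], hand=[0,0,0,0,0,0,0,0,0,0], turn=[0,0,0,0,0,0,0,0,0,0])

```text
time_s: 18.18
position: [0.4949, -0.232, 0.0619]
tool_rot: [-3.121, 0.359, 0.0]
force: [0.0, -0.2, 0.0]
opening: 0.0004
```

Request:
apply_moves([
  [0,0,1],
  [0,0,1],
  [0,0,1],
  [0,0,1],
  [0,0,0],
], hand=[0,0,0,0,0], turn=[0,0,0,0,0])

```text
time_s: 18.6
position: [0.4949, -0.2321, 0.0579]
tool_rot: [3.121, -0.359, 0.0]
force: [0.4, -0.0, 0.6]
opening: 0.0006
```

```bash
python3 lk.py 10
```

```text
18.6 [ 0.38 -0.04  0.64] [-0.12  -0.077  0.025] [ 0.4949 -0.2321  0.0579]
```

View pics/c10.png

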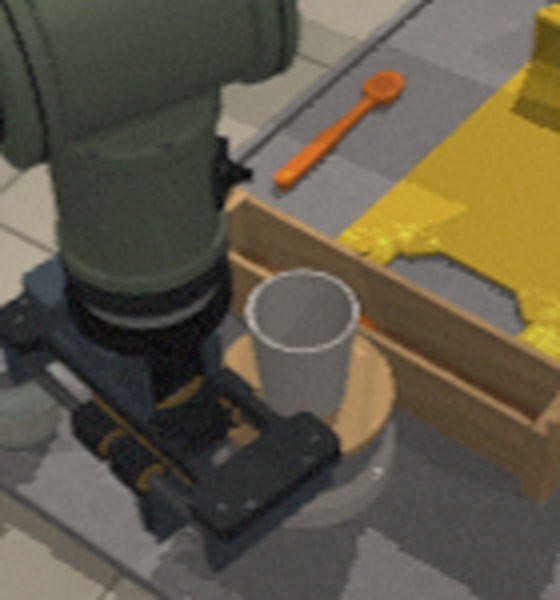

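Request:
apply_moves([
  [0,0,1],
  [0,0,1],
  [0,0,1],
  [0,0,1],
  [0,0,1],
  [0,0,0],
  [0,0,0],
], hand=[0,0,0,0,0,0,0], turn=[0,0,0,0,0,0,0])

```text
time_s: 19.23
position: [0.4947, -0.2319, 0.0528]
tool_rot: [-3.121, 0.359, 0.001]
force: [-1.1, 0.0, -0.2]
opening: 0.0006
```

Request:
apply_moves([
  [0,0,1],
  [0,0,1],
  [0,0,0],
  [0,0,0],
], hand=[0,0,0,0], turn=[0,0,0,0])

```text
time_s: 19.57
position: [0.4948, -0.2319, 0.0508]
tool_rot: [-3.121, 0.359, 0.0]
force: [-0.1, -0.5, 0.2]
opening: 0.0005
```

Request:
apply_moves([
  [0,0,1],
  [0,0,1],
  [0,0,0],
  [0,0,0],
], hand=[0,0,0,0], turn=[0,0,0,0])

```text
time_s: 19.9
position: [0.4949, -0.232, 0.0489]
tool_rot: [-3.121, 0.359, 0.0]
force: [-0.3, 0.7, -0.9]
opening: 0.0005
```

Request:
apply_moves([
  [0,0,1],
  [0,0,0],
  [0,0,0],
], hand=[0,0,0], turn=[0,0,0])

```text
time_s: 20.15
position: [0.4949, -0.232, 0.0481]
tool_rot: [3.121, -0.359, 0.0]
force: [-1.1, 0.4, 2.1]
opening: 0.0005
```

Request:
apply_moves([
  [0,0,1],
  [0,0,0],
  [0,0,0],
], hand=[0,0,0], turn=[0,0,0])

```text
time_s: 20.4
position: [0.495, -0.2322, 0.0473]
tool_rot: [3.121, -0.359, 0.001]
force: [-1.1, -1.2, 5.0]
opening: 0.0004
```

```bash
python3 lk.py 11; python3 lk.py 11b
```

```text
20.4 [-1.06 -1.23  5.02] [-0.175  0.201  0.066] [ 0.495  -0.2322  0.0473]
20.45 [-0.91 -1.39  5.36] [-0.16   0.157  0.038] [ 0.495  -0.2323  0.0473]
```

View pics/c11.png

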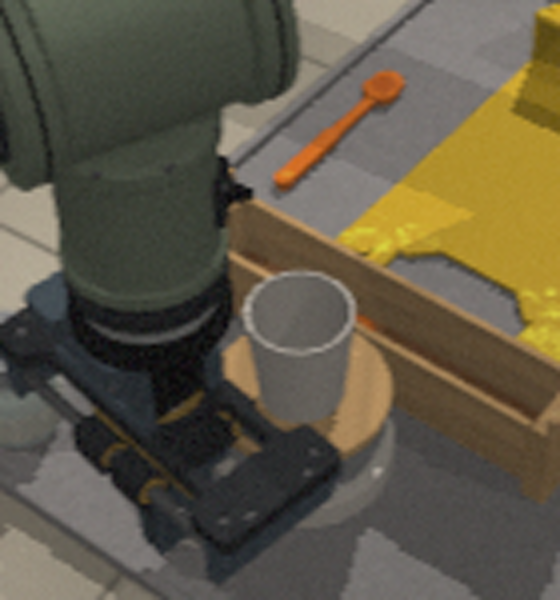

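The force rose from 0 to 5 N within 2 mm, so the tab is at its stop. I'll back off gently and check.

Request:
apply_moves([
  [0,0,-0.5],
  [0,0,-0.5],
  [0,0,-0.5],
  [0,0,-1],
  [0,0,-2],
  [0,0,0],
], hand=[0,0,0,0,0,0], turn=[0,0,0,0,0,0])

```text
time_s: 21.0
position: [0.495, -0.2319, 0.0514]
tool_rot: [-3.121, 0.359, -0.0]
force: [-0.3, -0.6, 0.6]
opening: 0.0007
```

Request:
apply_moves([
  [0,0,-5],
  [0,0,-15],
  [0,0,-25],
  [0,0,-35],
  [0,0,-35],
  [0,0,-35],
  [0,0,-35],
  [0,0,-10],
  [0,25,0],
  [0,25,0],
  [0,25,0],
  [0,25,0],
  [0,25,0],
  [0,25,0],
  [0,25,0],
  [0,0,0],
  [0,0,0],
], hand=[0,0,0,0,0,0,0,0,0,0,0,0,0,0,0,0,0], turn=[0,0,0,0,0,0,0,0,0,0,0,0,0,0,0,0,0])

```text
time_s: 22.42
position: [0.4546, -0.403, 0.2456]
tool_rot: [-3.119, 0.362, 0.002]
force: [0.9, 0.8, -0.4]
opening: 0.0005
```

```bash
python3 look.py 12
python3 - <<'E'
from ov import *
y=np.radians(86.4)
L=[]
for ang in (0,.2):
  for k,crop in (('t',(200,130,310,230)),('s',(190,150,300,250))):
    overlay(k+'12',[.53,.135,y-.015,.006],[.517,-.067,y,.006],[.5145,-.1445,np.radians(77),.006],0,'tmp',crop,4,tabang=ang)
    L.append(cv2.imread('pics/tmp.png'))
d=load('s12');raw=cv2.resize(d['image'][150:250,190:300],None,fx=4,fy=4,interpolation=cv2.INTER_CUBIC)
im=np.vstack([np.hstack([L[0],L[1]]),np.hstack([raw,L[3]])]); cv2.imwrite('pics/ov12.png',cv2.resize(im,(660,600)))
E
```

```text
22.4167 [ 0.9  0.8 -0.4] [ 0.   -0.08 -0.03] [ 0.4546 -0.403   0.2456]
```

View pics/ov12.png

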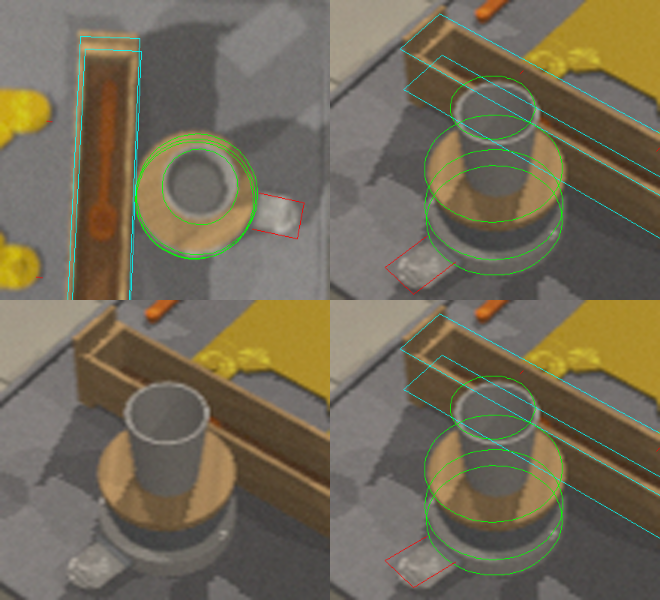

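View pics/c12.png

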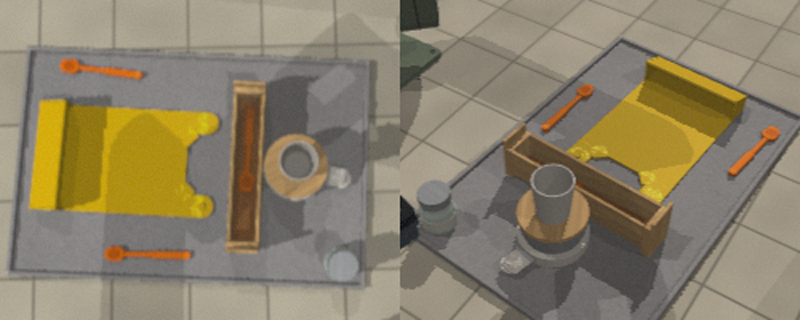

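Run:
```python
from h import *
L=[]
for tag in ('7','12'):
    d=load('s'+tag); L.append(cv2.resize(d['image'][165:250,195:275],None,fx=5,fy=5,interpolation=cv2.INTER_CUBIC))
cv2.imwrite('pics/cmp.png',np.hstack(L))
```

```text
(no output)
```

View pics/cmp.png

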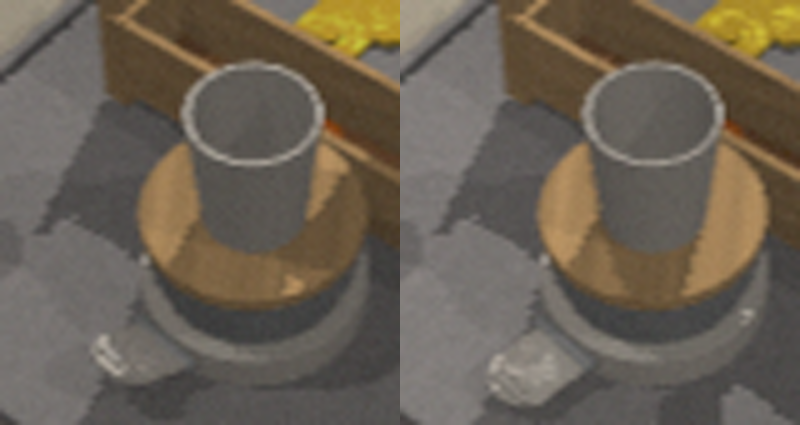

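```bash
python3 -c "
from bench import robot
print(robot.observe()['time_s'],robot.hand_in())"
```

```text
the job is handed in; nothing more can be done
22.5167 None
```

I slid the bib out and pressed the release tab down, then handed the job in at 22.5 s of the 51 s allowed.

- **Bib:** I pushed its pocket lip along its own length with the open fingers. It now lies flat on the tray in front of the caddy. The shoulder tips measured about 21 mm clear of the caddy's front face, and I then pushed it another 8 mm or so.
- **Stack:** The push force peaked near 8 N among the readings I took, then dropped to about 1 N once the bowl came off the bib. The bowl is on the tray just behind the caddy, with the lid and beaker upright. Pictures before and after pressing the tab show no movement.
- **Tab:** I pressed it with the closed fingers until the force jumped from about 0 to 5 N within 2 mm, which I took as its stop, then backed off. The last pictures match a flat tab.
- **Spoons and jar:** They look undisturbed in the last pictures.

**Less certain:**
- I didn't measure the tab's angle, only judged it from the force rise and the pictures.
- The 5 N is close to the force I estimated would start to tip the stack (about 4.6 to 5 N). I saw no lasting tilt.
- The two cameras disagreed by about 2 mm.

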